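Stand the tall painting panel in the empty drying stand

ROBOT

A 6-joint arm with a two-finger parallel gripper is mounted at the origin on the work surface. World frame = base frame: x ahead of the robot, y to its left, z up, the work surface at z = 0. Lengths are in m, angles in rad, forces in N, time in s.
With the tool pointing down it reaches from about 0.375 to 0.975 m from the base axis. Payload 3.8 kg.
Tool frame: the origin (TCP) lies midway between the tips of the shut fingers; the grasp point (between the pads) lies 19 mm behind it; x points along the fingers, z is the direction in which the jaws open and shut, and the axes are right-handed (so a half turn about x gives the same grasp; the last joint's range is limited). The gripper opens to 85 mm and grips with 20 to 120 N. Pads are 22 mm wide; open, the fingers measure 114 mm over their backs; the gripper's body (76 mm by 85 mm) begins 54 mm behind the grasp point. The pads swing forward as they close: fully open they stand 13 mm farther back than shut.
Start: joints at [1.107, 0.264, 1.604, -0, 1.274, -0.037], TCP at [0.279, 0.614, 0.231] pointing down, gripper open.
Joint ranges: [-2.63, 2.63], [-0.94, 2.18], [0.31, 2.57], [-1.31, 4.45], [0, 2.66], [-2.55, 2.55]. Speed limits (rad/s): [2.57, 2.57, 3.14, 3.14, 3.14, 3.14].

INTERFACE

Orientations are given as a rotation vector (axis times angle).
In Python, from workcell import * gives the robot as it stands. The module is installed in compiled form; this text tells all that it offers.
- The arm moves only by the tool carry_out, never from a script. Its arguments are lists of equal length, an entry for each row: "offset": the shift along the tool's x, y, z in cm, a list of three; "delta_rot": the turn, a rotation vector about the tool's x, y, z in degrees, a list of three. A call has exactly 5 rows; each row shifts and turns the commanded pose from where the row before left it, along the tool's axes as they then stand; what a row does not reach is not made up. A row lasts 1/12 s, in which the tool goes at most 41.7 mm and 7.16 degrees, less where a joint would pass 70% of its speed; a pose out of reach is approached as far as the arm can. A call is refused whole if a number of a shift passes 4.17 or a number of a turn 7.16, either way. A call with a gripper value outside its range is refused whole. "fingers" is the opening, from -1 (shut) to 1 (fully open), set as the call begins (left out, the last holds). The fingers move at their own pace and stop on an object; "newtons" is the grip in N (left out, the last holds). Time passes only in rows, so rows that do not move let the fingers close, or fill a call up. It gives the time, the measured TCP pose, the force and the opening at its end, in the units of the state.
- read_state(): the state, without advancing time (a new reading comes with each control period).
- read_camera(name): name is "scene" or "top" or "wrist"; returns (picture, depth): 480x640x3 uint8, red, green, blue; 480x640 float32, m along the optical axis (not along the pixel's ray), 0 where there is no reading.
- get_calibration(name): a dict with "fx", "fy", "cx", "cy" (pixels), "R" (3x3) and "t" (3): a world point X has camera coordinates R X + t; the wrist camera has in their place "mount" (4x4, takes a point from camera to tool coordinates, whose origin is the TCP and whose axes are the tool frame's). Camera axes: x right, y down, z forward; pixel columns grow to the right and rows downward; lengths in m; the calibration is good to about 2 mm. A picture is of the moment at which its call begins: read the wrist's pose just before it. get_calibration takes no time and is no camera call.
- finish_job(): hands the job in, once; it reports no verdict.
The state is a dict: "time": time; "q": joint angles; "joint_vel": joint speeds; "joint_torque": joint torques, N m; "tool_pos": TCP position; "tcp_rot": TCP orientation; "wrist_force": force on the tool from outside, world axes, zero at the start; "torque": the same for the moment, N m; "width": opening from 0.0 (shut) to 1.0 (fully open).
Only numpy, scipy, OpenCV 4.12 (cv2) and the standard library are available. Lean on these libraries where they do the work, as an engineer would, in place of code of your own. Each camera call takes 0.05 s, during which the arm holds its last target. There are 200 camera calls.

TASK

Two grooved wooden stands are on the packing bench of an art store room; one already holds a painting panel, the other is empty. Pick up the tall painting panel from the bench and lower it upright into the empty stand, lined up with the groove, letting go only once it is down on the bottom of the groove. Leave the other panels, the jar and the tape roll where they are.

Things in the scene. Friction and masses are not known exactly. Their poses are not given: they have to be found in the camera images.
- tall_panel_center (a point): Centre (half-way up) of the tall painting panel: a loose white-primed slab with a bare wood back, standing upright on the bench. 36 mm thick along x, 90 mm wide along y, 140 mm high along z (up): top edge 70 mm above this point, foot 70 mm below. 0.18 to 0.37 kg. Front and back are flat; pinch it across its thickness near the top. It may go in the stand either way round.
- empty_stand: The empty wooden stand, fixed; origin at the centre of its underside, z up; 104 mm (x) by 150 mm (y). A central groove runs along y: floor 12 mm above the origin, 52 mm wide in x up to 40 mm, then lips flare to about 84 mm wide at 63 mm. Low end stops (top at 32 mm) leave 130 mm of length. The tall panel, seated, has its centre 82 mm above the origin.
- square_panel_center (a point): Centre of a loose square painting panel that stands on the bench and must be left alone: same make, 36 mm thick (x), 90 mm wide (y) but only 90 mm high (z).
- full_stand: The other stand, fixed, same shape and axes, but a loose square panel (36 x 90 x 90 mm, top 102 mm above the stand's origin) already stands in its groove: leave it alone. A white jar (60 mm across, 75 mm high) stands nearer the robot, midway between left and right, and a cardboard tape roll lies farther out beyond all: leave these too.
Things that resemble listed ones, but are neither listed nor needed, are in the scene too. Leave any purple look-alike of the part that bears tall_panel_center alone.

How it is judged:
On the way:
1. the tall panel is lowered into the empty stand's groove while still held (foot within 15 mm of the groove floor) (x of tall_panel_center in the frame of empty_stand between -0.03 and 0.03 m and y of tall_panel_center in the frame of empty_stand between -0.035 and 0.035 m and z of tall_panel_center in the frame of empty_stand between 0.07 and 0.097 m and contact force between the fingers and tall_panel above 0.5 N), for 0.1 s.
At the end, for the whole second after the job is handed in: The tall panel stands at rest in the groove of the empty stand: its centre within 15 mm of the groove's middle line and within 30 mm of mid-length, its foot on the groove floor (6 mm), upright within 0.15 rad and in line with the groove within 0.22 rad; it was lowered in, not dropped (x of tall_panel_center in the frame of empty_stand between -0.015 and 0.015 m and y of tall_panel_center in the frame of empty_stand between -0.03 and 0.03 m and z of tall_panel_center in the frame of empty_stand between 0.076 and 0.088 m and angle between tall_panel_center's own z axis and vertical below 0.15 rad and angle between the y axis of tall_panel_center and the y axis of empty_stand, either way round below 0.22 rad and linear speed of tall_panel below 0.03 m/s); the robot touches nothing.
It fails at once if the square panel on the bench is moved more than 30 mm (distance of square_panel_center from where it was at the start of the episode above 0.03 m).
It fails at once if the panel in the full stand is moved more than 30 mm (distance of stored_panel from where it was at the start of the episode above 0.03 m).
It fails at once if the jar is moved more than 30 mm (distance of primer_jar from where it was at the start of the episode above 0.03 m).
It fails at once if the tape roll is moved more than 30 mm (distance of tape_roll from where it was at the start of the episode above 0.03 m).
It also fails if it takes over 45 s, if anything falls off the work surface, if the arm or the gripper's body presses on something with over 40 N, if the wrist force passes 120 N, or if a joint passes its speed limit or range.

## Working session

There is one attempt and no reset: what is moved stays moved. The work goes in short steps, Python scripts to look and compute and a tool call to move; the robot and the scene stay as the last step left them, time stands still between calls to the robot, and variables do not carry over. Pictures are saved under pics/ and viewed, about 8 in all and at most 12, crops included, and the job is handed in when it is done.

Besides the shell and the picture viewer there is one more tool, called after "Request:" in YAML: its name, and indented under it one key for each argument. carry_out: Moves the arm, as the interface text tells. Its arguments: {"type":"object","properties":{"offset":{"type":"array"},"delta_rot":{"type":"array"},"fingers":{"type":"number"},"newtons":{"type":"number"}},"required":["offset","delta_rot"]}

```bash
mkdir -p pics
cat > h.py <<'E'
from workcell import *
import numpy as np, cv2
from scipy.spatial.transform import Rotation as R
def cloud(name):
    s=read_state(); im,d=read_camera(name); c=get_calibration(name)
    v,u=np.mgrid[:480,:640]
    P=np.stack([(u-c['cx'])/c['fx']*d,(v-c['cy'])/c['fy']*d,d],-1)
    if 'R' in c: W=(P-np.array(c['t']))@np.array(c['R'])
    else:
        M=np.array(c['mount']); W=P@M[:3,:3].T+M[:3,3]
        W=W@R.from_rotvec(s['tcp_rot']).as_matrix().T+np.array(s['tool_pos'])
    W[d==0]=np.nan
    return im,d,W
E
python3 - <<'E'
from h import *
s=read_state(); print(s)
print(R.from_rotvec(s['tcp_rot']).as_matrix().round(3))
for n in ['top','scene']:
    im,d,W=cloud(n); np.savez(n+'0.npz',im=im,d=d,W=W)
    cv2.imwrite(f'pics/{n}0.png',im[...,::-1])
    print(n,(d>0).mean())
E
```

```text
{'time': 0.0, 'q': array([ 1.10707506e+00,  2.64779532e-01,  1.60538615e+00,  6.93707655e-06,
        1.27368715e+00, -3.69131593e-02]), 'joint_vel': array([ 0.00116762, -0.00166279,  0.00224594, -0.00190707,  0.00131439,
        0.00081831]), 'joint_torque': array([-5.94503344e-04, -5.15101612e+01, -3.67313898e+01, -2.91177466e-04,
        1.29959401e-02, -4.18195168e-05]), 'tool_pos': array([0.27910747, 0.61378721, 0.22993768]), 'tcp_rot': array([-0.89052024,  1.38339584,  0.88863564]), 'wrist_force': array([-0.06080631,  0.28643202, -0.8143499 ]), 'torque': array([ 0.01543433, -0.02844723,  0.01410095]), 'width': 1.0029814622486084}
[[-0.001 -0.91   0.414]
 [-0.002  0.414  0.91 ]
 [-1.     0.    -0.002]]
top 0.9960677083333334
scene 0.9959342447916667
```

View pics/top0.png

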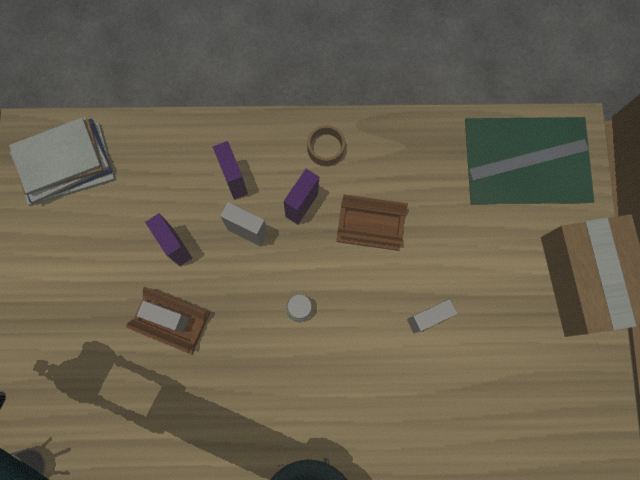

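View pics/scene0.png

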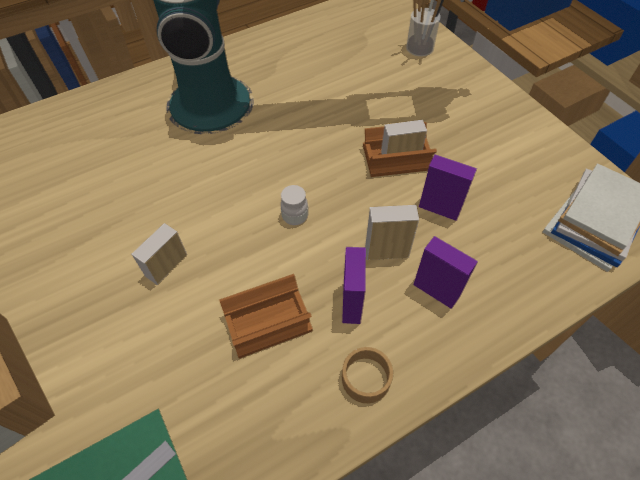

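The top picture shows the white panels at (243,223) and (433,316), with a third in the full stand at (163,317). The purple look-alikes are at (230,168), (302,196) and (168,239). The empty stand is at (372,222). In the scene view the white panel at (391,235) looks tall and the one at (160,255) looks square. I'll check the heights from depth.

```bash
cat > m.py <<'E'
from h import *
z=np.load('top0.npz'); im,W=z['im'],z['W']
Z=W[...,2]; hsv=cv2.cvtColor(im,cv2.COLOR_RGB2HSV)
def comp(mask,lab):
    n,l,st,c=cv2.connectedComponentsWithStats(mask.astype(np.uint8))
    for i in range(1,n):
        if st[i,4]<150: continue
        p=W[l==i]; r=cv2.minAreaRect((p[:,:2]*1000).astype(np.float32))
        print(lab,'px',c[i].round(),st[i,4],'z %.3f'%np.median(p[:,2]),'rect mm',np.round(r[0]),np.round(r[1]),round(r[2],1),'hsv',np.median(hsv[l==i],0))
ok=np.zeros(Z.shape,bool); ok[125:370,110:470]=1
comp(ok&(abs(Z-.140)<.008),'z140'); comp(ok&(abs(Z-.09)<.006),'z90'); comp(ok&(abs(Z-.102)<.006),'z102')
comp(ok&(Z>.056)&(Z<.068),'z63'); comp(ok&(Z>.008)&(Z<.07),'low')
comp(ok&(Z>.008)&(Z<.018),'floor')
a=im[120:360,110:480]; cv2.imwrite('pics/crop1.png',cv2.resize(a[...,::-1],(740,480),interpolation=cv2.INTER_CUBIC))
E
python3 m.py
```

```text
z140 px [227. 162.] 665 z 0.141 rect mm [754. 170.] [93. 36.] 21.5 hsv [139. 109.  91.]
z140 px [301. 189.] 693 z 0.140 rect mm [689.   7.] [38. 92.] 56.1 hsv [139. 111.  91.]
z140 px [242. 218.] 711 z 0.140 rect mm [626. 136.] [92. 38.] 62.8 hsv [ 23.  11. 133.]
z140 px [163. 234.] 717 z 0.141 rect mm [591. 306.] [92. 37.] 33.4 hsv [139. 108.  93.]
z90 px [435. 315.] 673 z 0.091 rect mm [ 416. -281.] [37. 92.] 24.2 hsv [ 23.  12. 135.]
z102 px [159. 315.] 694 z 0.103 rect mm [422. 317.] [91. 36.] 69.3 hsv [ 23.  10. 135.]
z63 px [375. 201.] 348 z 0.062 rect mm [ 680. -162.] [150.  19.] 81.3 hsv [ 13. 117.  84.]
z63 px [371. 237.] 285 z 0.063 rect mm [ 597. -149.] [150.  14.] 81.4 hsv [ 13. 120.  95.]
z63 px [174. 301.] 359 z 0.062 rect mm [455. 295.] [150.  15.] 67.6 hsv [ 13. 115.  86.]
z63 px [158. 337.] 380 z 0.062 rect mm [378. 328.] [151.  15.] 67.2 hsv [ 13. 117.  90.]
low px [326. 145.] 658 z 0.040 rect mm [832. -53.] [91. 89.] 4.8 hsv [17. 92. 72.]
low px [301. 210.] 218 z 0.040 rect mm [675.  -1.] [33. 95.] 34.3 hsv [153.  54.  54.]
low px [371. 222.] 2969 z 0.031 rect mm [ 644. -159.] [157. 122.] 79.9 hsv [ 13. 120.  92.]
low px [181. 253.] 163 z 0.040 rect mm [593. 289.] [94. 34.] 10.1 hsv [155.  50.  53.]
low px [249. 235.] 210 z 0.040 rect mm [609. 138.] [95. 32.] 84.5 hsv [21. 23. 76.]
low px [171. 322.] 2348 z 0.045 rect mm [416. 311.] [153. 104.] 67.4 hsv [ 13. 115.  83.]
floor px [370. 222.] 928 z 0.013 rect mm [ 643. -157.] [130.  48.] 81.5 hsv [ 13. 122.  98.]
floor px [368. 242.] 353 z 0.012 rect mm [ 595. -147.] [151.  19.] 80.8 hsv [ 14. 116.  82.]
floor px [178. 328.] 422 z 0.013 rect mm [417. 315.] [128.  52.] 67.8 hsv [ 13. 118.  90.]
```

View pics/crop1.png

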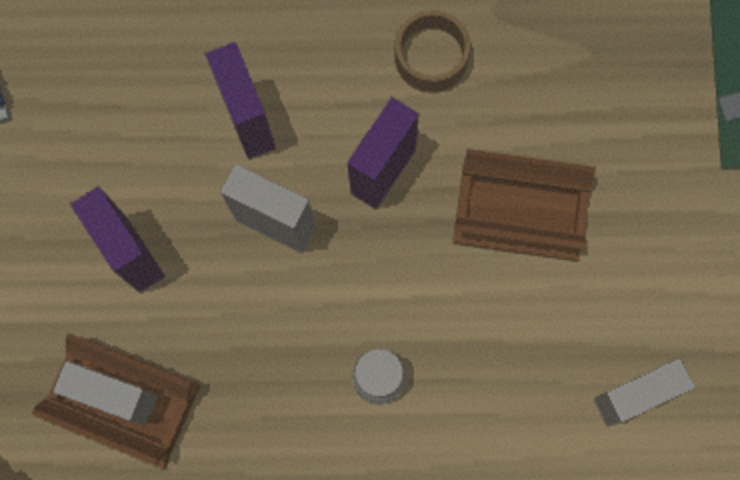

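Request:
carry_out:
  offset:
    - [0,0,0]
    - [0,0,0]
    - [0,0,0]
    - [0,0,0]
    - [0,0,0]
  delta_rot:
    - [6.2,0,0]
    - [6.2,0,0]
    - [6.2,0,0]
    - [6.2,0,0]
    - [6.2,0,0]
  fingers: 1

```text
time: 0.52
tool_pos: [0.2792, 0.6141, 0.2305]
tcp_rot: [-0.469, 1.521, 0.467]
wrist_force: [-1.1, 0.1, 0.3]
width: 1.001
```

Request:
carry_out:
  offset:
    - [0,0,0]
    - [0,0,0]
    - [0,0,0]
    - [0,0,0]
    - [0,0,0]
  delta_rot:
    - [6.2,0,0]
    - [6.2,0,0]
    - [6.2,0,0]
    - [6.2,0,0]
    - [6.2,0,0]

```text
time: 0.93
tool_pos: [0.2792, 0.614, 0.2305]
tcp_rot: [-0.045, 1.571, 0.043]
wrist_force: [-0.2, -0.1, 0.1]
width: 0.996
```

Request:
carry_out:
  offset:
    - [0,0,0]
    - [0,0,0]
    - [0,0,0]
    - [0,0,0]
    - [0,0,0]
  delta_rot:
    - [6.2,0,0]
    - [6.2,0,0]
    - [6.2,0,0]
    - [6.2,0,0]
    - [5.9,0,0]

```text
time: 1.35
tool_pos: [0.2792, 0.614, 0.2305]
tcp_rot: [0.375, 1.538, -0.377]
wrist_force: [0.6, -0.6, -0.1]
width: 0.999
```

The crop shows the white tall panel at crop (265,205). Its top is at z 0.140 m, and its face is 93×37 mm. The other free white one, at crop (648,390), is only 90 mm high, and the purple ones are look-alikes. So the target is the one at (0.626, 0.136).

Request:
carry_out:
  offset:
    - [0,-1.77,3.5]
    - [0,-1.77,3.5]
    - [0,-1.77,3.5]
    - [0,-1.77,3.5]
    - [0,-1.77,3.5]
  delta_rot:
    - [0,0,0]
    - [0,0,0]
    - [0,0,0]
    - [0,0,0]
    - [0,0,0]

```text
time: 1.77
tool_pos: [0.3951, 0.4541, 0.2307]
tcp_rot: [0.37, 1.539, -0.372]
wrist_force: [0.7, 0.2, -0.5]
width: 0.995
```

Request:
carry_out:
  offset:
    - [0,-1.77,3.5]
    - [0,-1.77,3.5]
    - [0,-1.77,3.5]
    - [0,-1.77,3.5]
    - [0,-1.77,3.5]
  delta_rot:
    - [0,0,0]
    - [0,0,0]
    - [0,0,0]
    - [0,0,0]
    - [0,0,0]

```text
time: 2.18
tool_pos: [0.5106, 0.2953, 0.2309]
tcp_rot: [0.371, 1.539, -0.372]
wrist_force: [0.3, 0.7, 0.9]
width: 0.996
```

Request:
carry_out:
  offset:
    - [0,-1.77,3.5]
    - [0,-1.77,3.5]
    - [0,-1.77,3.5]
    - [0,-1.77,3.5]
    - [0,0,0]
  delta_rot:
    - [0,0,0]
    - [0,0,0]
    - [0,0,0]
    - [0,0,0]
    - [0,0,0]

```text
time: 2.6
tool_pos: [0.6057, 0.1643, 0.2307]
tcp_rot: [0.373, 1.536, -0.378]
wrist_force: [-0.9, 0.3, -0.0]
width: 1.006
```

```bash
cat > w.py <<'E'
from h import *
import sys
im,d,W=cloud('wrist'); s=read_state()
cv2.imwrite('pics/%s.png'%sys.argv[1],im[...,::-1]); np.savez(sys.argv[1]+'.npz',im=im,d=d,W=W)
M=R.from_rotvec(s['tcp_rot']).as_matrix(); print(s['time'],s['tool_pos'].round(4),M.round(3).tolist(),s['q'].round(2))
Z=W[...,2]; hsv=cv2.cvtColor(im,cv2.COLOR_RGB2HSV)
for z0,t in ((.140,.006),(.063,.004),(.012,.004)):
    n,l,st,c=cv2.connectedComponentsWithStats((abs(Z-z0)<t).astype(np.uint8))
    for i in range(1,n):
        if st[i,4]<800: continue
        p=W[l==i]; r=cv2.minAreaRect((p[:,:2]*1000).astype(np.float32))
        print(z0,'px',c[i].round(),st[i,4],'z %.3f'%np.median(p[:,2]),'rect',np.round(r[0],1),np.round(r[1],1),round(r[2],1),np.median(hsv[l==i],0))
E
python3 w.py w1
```

```text
2.65 [0.6038 0.167  0.2305] [[-0.001, 0.461, 0.887], [-0.001, 0.887, -0.461], [-1.0, -0.001, -0.0]] [ 0.23  0.17  1.71 -0.    1.25  0.71]
0.14 px [162.  52.] 8363 z 0.139 rect [587.2 300.1] [69.8 37.1] 33.5 [140. 138. 145.]
0.14 px [549. 112.] 11374 z 0.139 rect [757.9 170.4] [90.8 37.3] 21.1 [140. 143. 139.]
0.14 px [367. 261.] 8073 z 0.139 rect [630.3 136.3] [90.1 36.9] 62.6 [ 18.  17. 151.]
0.14 px [563. 370.] 1677 z 0.139 rect [710.2   7. ] [20.4 62.7] 55.6 [139. 142. 137.]
0.063 px [ 62. 144.] 2540 z 0.062 rect [462.3 294.1] [150.    9.1] 67.4 [ 12. 136. 145.]
0.063 px [ 28. 142.] 905 z 0.063 rect [442.9 311.5] [89.6  3.2] 69.6 [19. 84. 89.]
0.012 px [ 95. 142.] 4033 z 0.011 rect [460.7 294.8] [150.1  18.7] 67.1 [ 12. 132. 105.]
0.012 px [ 54. 214.] 999 z 0.011 rect [391.6 265.9] [25.7 37.5] 70.9 [ 12. 136. 147.]
```

Request:
carry_out:
  offset:
    - [0,-0.8,1.85]
    - [0,-0.75,1.8]
    - [0,0,0]
    - [2.5,0,0]
    - [3.0,0,0]
  delta_rot:
    - [0,0,0]
    - [0,0,0]
    - [0,0,0]
    - [0,0,0]
    - [0,0,0]

```text
time: 3.07
tool_pos: [0.6296, 0.1415, 0.1791]
tcp_rot: [0.374, 1.533, -0.368]
wrist_force: [0.2, 1.0, -0.3]
width: 0.994
```

```bash
python3 w.py w2
```

```text
3.1167 [0.6238 0.1406 0.1694] [[-0.008, 0.456, 0.89], [-0.001, 0.89, -0.456], [-1.0, -0.004, -0.007]] [0.18 0.25 1.74 0.   1.16 0.66]
0.14 px [40. 40.] 6583 z 0.139 rect [578.3 289.9] [43.7 30.5] 33.3 [139. 143. 131.]
0.14 px [544.  92.] 18256 z 0.139 rect [758.1 169.9] [90.8 37.4] 21.6 [139. 143. 138.]
0.14 px [316. 277.] 12753 z 0.139 rect [630.1 136.3] [90.3 36.8] 62.7 [ 18.  17. 169.]
0.012 px [ 23. 161.] 4217 z 0.011 rect [456.2 282.5] [124.1  19.5] 67.2 [ 12. 132.  99.]
```

View pics/w2.png

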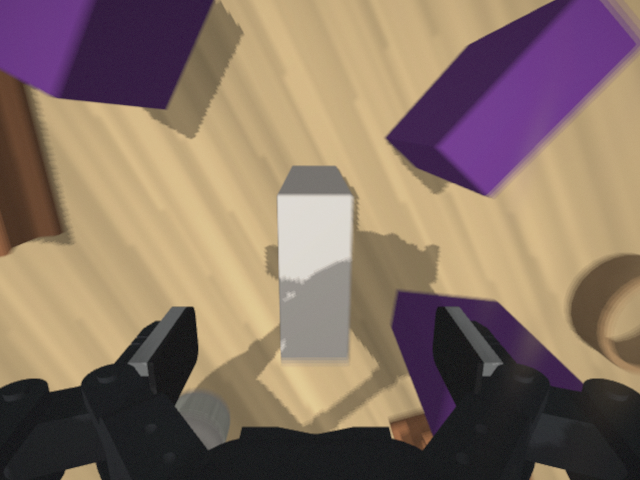

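The panel top is at (315,277), between the open fingers at about (165,350) and (470,350). It lies slightly off the finger centre toward the left. I'll let the arm settle, then correct.

Request:
carry_out:
  offset:
    - [0,0,0]
    - [0,0,0]
    - [0,0,0]
    - [0,0,0]
    - [0,0,0]
  delta_rot:
    - [0,0,0]
    - [0,0,0]
    - [0,0,0]
    - [0,0,0]
    - [0,0,0]

```text
time: 3.53
tool_pos: [0.6288, 0.1404, 0.1784]
tcp_rot: [0.372, 1.536, -0.37]
wrist_force: [-0.0, -0.7, -0.1]
width: 0.998
```

Request:
carry_out:
  offset:
    - [0.5,-0.3,0.3]
    - [2.0,0,0]
    - [2.5,0,0]
    - [2.1,0,0]
    - [1.0,0,0]
  delta_rot:
    - [0,0,0]
    - [0,0,0]
    - [0,0,0]
    - [0,0,0]
    - [0,0,0]

```text
time: 3.95
tool_pos: [0.6272, 0.1351, 0.0922]
tcp_rot: [0.371, 1.542, -0.373]
wrist_force: [-1.1, -0.3, 0.0]
width: 1.001
```

Request:
carry_out:
  offset:
    - [0,0,0]
    - [0,0,0]
    - [0,0,0]
    - [0,0,0]
    - [0,0,0]
  delta_rot:
    - [0,0,0]
    - [0,0,0]
    - [0,0,0]
    - [0,0,0]
    - [0,0,0]

```text
time: 4.37
tool_pos: [0.6303, 0.1361, 0.0971]
tcp_rot: [0.372, 1.536, -0.37]
wrist_force: [-0.6, -0.4, -0.6]
width: 1.003
```

Request:
carry_out:
  offset:
    - [0,0,0]
    - [0,0,0]
    - [0,0,0]
    - [0,0,0]
    - [0,0,0]
  delta_rot:
    - [0,0,0]
    - [0,0,0]
    - [0,0,0]
    - [0,0,0]
    - [0,0,0]
  fingers: -1
  newtons: 50

```text
time: 4.78
tool_pos: [0.6288, 0.1361, 0.0956]
tcp_rot: [0.372, 1.539, -0.371]
wrist_force: [-1.0, -0.4, 3.0]
width: 0.415
```

Request:
carry_out:
  offset:
    - [0,0,0]
    - [0,0,0]
    - [0,0,0]
    - [0,0,0]
    - [0,0,0]
  delta_rot:
    - [0,0,0]
    - [0,0,0]
    - [0,0,0]
    - [0,0,0]
    - [0,0,0]

```text
time: 5.2
tool_pos: [0.6289, 0.1361, 0.0955]
tcp_rot: [0.372, 1.539, -0.371]
wrist_force: [-2.7, 0.9, 5.1]
width: 0.415
```

The opening of 0.415 is about 35 mm, which matches the panel's thickness. Lifting.

Request:
carry_out:
  offset:
    - [-1,0,0]
    - [-2,0,0]
    - [-2,0,0]
    - [-2,0,0]
    - [-2,0,0]
  delta_rot:
    - [0,0,0]
    - [0,0,0]
    - [0,0,0]
    - [0,0,0]
    - [0,0,0]

```text
time: 5.62
tool_pos: [0.6286, 0.1352, 0.1852]
tcp_rot: [0.371, 1.54, -0.373]
wrist_force: [0.6, 0.5, -3.5]
width: 0.413
```

Request:
carry_out:
  offset:
    - [-2,0,0]
    - [-2,0,0]
    - [-2,0,0]
    - [-2,0,0]
    - [-1,0,0]
  delta_rot:
    - [0,0,0]
    - [0,0,0]
    - [0,0,0]
    - [0,0,0]
    - [0,0,0]

```text
time: 6.03
tool_pos: [0.6301, 0.1355, 0.2778]
tcp_rot: [0.372, 1.535, -0.371]
wrist_force: [0.4, 0.5, -2.7]
width: 0.416
```

Request:
carry_out:
  offset:
    - [0,0,0]
    - [0,0,0]
    - [0,0,0]
    - [0,0,0]
    - [0,0,0]
  delta_rot:
    - [-4,0,0]
    - [-4,0,0]
    - [-4,0,0]
    - [-4,0,0]
    - [-2.7,0,0]

```text
time: 6.45
tool_pos: [0.6287, 0.1354, 0.2739]
tcp_rot: [0.113, 1.569, -0.114]
wrist_force: [0.3, 0.4, -2.9]
width: 0.411
```

```bash
python3 w.py w3
python3 - <<'E'
from h import *
im,d,W=cloud('scene'); cv2.imwrite('pics/s3.png',im[...,::-1]); np.savez('s3.npz',W=W,im=im)
print(read_state()['wrist_force'],read_state()['width'])
E
```

```text
6.5 [0.6287 0.1354 0.2739] [[-0.002, 0.143, 0.99], [-0.001, 0.99, -0.143], [-1.0, -0.001, -0.001]] [ 0.17  0.18  1.62 -0.    1.34  0.32]
0.14 px [189.  14.] 1681 z 0.139 rect [573.8 277.3] [22.6 46.2] 82.7 [139. 137. 140.]
0.14 px [494. 149.] 7489 z 0.139 rect [758. 170.] [90.6 37.2] 21.7 [140. 142. 139.]
0.063 px [77. 66.] 1561 z 0.062 rect [454.1 274.6] [106.9   8.8] 67.4 [ 12. 136. 138.]
0.012 px [107.  65.] 2948 z 0.011 rect [455.5 281.8] [121.7  18.7] 67.2 [ 12. 133.  99.]
0.012 px [46. 95.] 1170 z 0.011 rect [392.5 266.4] [27.  38.3] 71.0 [ 12. 135. 131.]
[-0.40179001 -0.33827148 -3.40642625] 0.4148497006501929
```

View pics/s3.png

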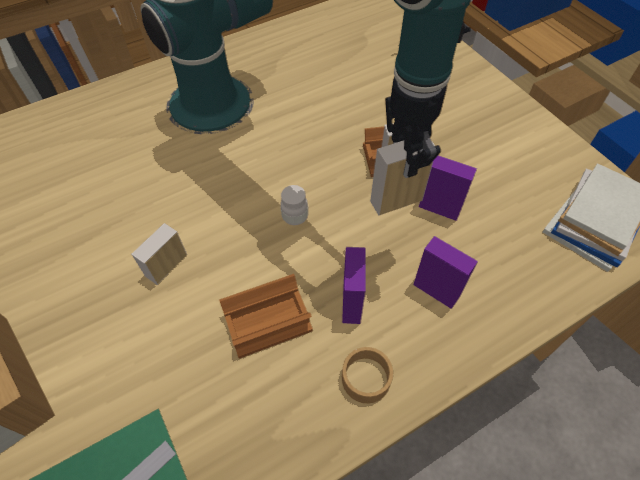

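The panel is held upright at (400,175), clear of the purple panels. The wrist camera looks toward +y, so I'll go past the stand, measure it from there, and come back.

Request:
carry_out:
  offset:
    - [0,-2,0.3]
    - [0,-3.5,0.6]
    - [0,-3.5,0.6]
    - [0,-3.5,0.6]
    - [0,-3.5,0.6]
  delta_rot:
    - [0,0,0]
    - [0,0,0]
    - [0,0,0]
    - [0,0,0]
    - [0,0,0]

```text
time: 6.97
tool_pos: [0.6318, -0.0279, 0.2746]
tcp_rot: [0.116, 1.568, -0.117]
wrist_force: [0.3, 0.7, -2.6]
width: 0.414
```

Request:
carry_out:
  offset:
    - [0,-3.5,0.6]
    - [0,-3.5,0.6]
    - [0,-3.5,0.6]
    - [0,-3.5,0.6]
    - [0,-3.5,0.6]
  delta_rot:
    - [0,0,0]
    - [0,0,0]
    - [0,0,0]
    - [0,0,0]
    - [0,0,0]

```text
time: 7.38
tool_pos: [0.6357, -0.2058, 0.2745]
tcp_rot: [0.117, 1.568, -0.117]
wrist_force: [1.4, 0.3, -2.9]
width: 0.414
```

Request:
carry_out:
  offset:
    - [0,-3.5,0.6]
    - [0,-3.5,0.6]
    - [0,-2.0,0.6]
    - [0,0,0]
    - [0,0,0]
  delta_rot:
    - [0,0,0]
    - [0,0,0]
    - [0,0,0]
    - [0,0,0]
    - [0,0,0]

```text
time: 7.8
tool_pos: [0.6401, -0.2971, 0.2739]
tcp_rot: [0.119, 1.569, -0.118]
wrist_force: [0.2, -0.4, -3.5]
width: 0.416
```

Request:
carry_out:
  offset:
    - [0,0,0]
    - [0,0,0]
    - [0,0,0]
    - [0,0,0]
    - [0,0,0]
  delta_rot:
    - [0,0,0]
    - [0,0,0]
    - [0,0,0]
    - [0,0,0]
    - [0,0,0]

```text
time: 8.22
tool_pos: [0.6409, -0.2946, 0.2755]
tcp_rot: [0.115, 1.567, -0.115]
wrist_force: [-1.0, -0.2, -2.1]
width: 0.411
```

```bash
python3 w.py w4
```

```text
8.2667 [ 0.6409 -0.2948  0.2755] [[0.0, 0.146, 0.989], [-0.0, 0.989, -0.146], [-1.0, -0.0, 0.0]] [-0.47  0.3   1.48 -0.    1.36 -0.32]
0.063 px [236.  65.] 1649 z 0.062 rect [ 596.2 -172.8] [100.9  11.2] 81.2 [ 12. 136. 142.]
0.063 px [343.  65.] 1624 z 0.062 rect [ 682.7 -185.9] [101.8  11. ] 81.1 [ 12. 136. 140.]
0.012 px [293.  60.] 6846 z 0.011 rect [ 641.2 -168. ] [105.1  52.3] 81.2 [ 12. 137. 151.]
```

View pics/w4.png

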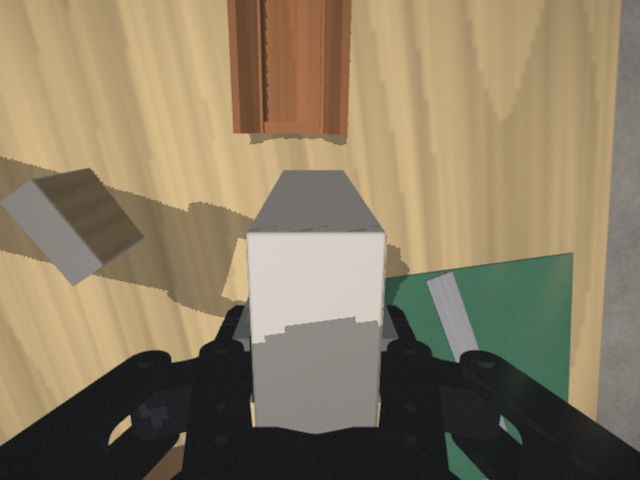

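The held panel's top is at (316,330) and its foot at (314,170), so it looks upright. The stand's near end is at about (290,133). The groove measures 52.3 mm, and the stand centre works out at (0.643, -0.155). Next I'll check where the panel sits in the grip.

Run:
```python
from h import *
z=np.load('w4.npz'); W=z['W']; im=z['im']; s=read_state()
T=(W-s['tool_pos'])@R.from_rotvec(s['tcp_rot']).as_matrix()
hsv=cv2.cvtColor(im,cv2.COLOR_RGB2HSV)
reg=np.zeros((480,640),bool); reg[225:430,240:392]=1
m=reg&(abs(T[...,0]+.0445)<.006)&(hsv[...,2]>70)
p=T[m]; print(m.sum(),'x med',np.median(p[:,0]),cv2.minAreaRect((p[:,1:]*1000).astype(np.float32)))
e=np.zeros_like(m); e[172:228,280:350]=1
q=T[e&(T[...,1]<.1)]; 
# end face: tilt in x-y plane (tool) 
print(np.polyfit(q[:,0],q[:,1],1), q[:,0].max(), [ (round(a,3), (q[(abs(q[:,0]-a)<.005)][:,2].min().round(4),q[(abs(q[:,0]-a)<.005)][:,2].max().round(4))) for a in (-.03,0,.03,.06,.085)])
```

```text
26486 x med -0.043882231991868276 ((14.506431579589844, 2.6337318420410156), (62.060394287109375, 43.07646942138672), 0.026545284315943718)
[-0.02243244  0.04518083] 0.27776868670434257 [(-0.03, (np.float64(-0.0081), np.float64(0.0123))), (0, (np.float64(-0.0106), np.float64(0.0148))), (0.03, (np.float64(-0.013), np.float64(0.0172))), (0.06, (np.float64(-0.0155), np.float64(0.0193))), (0.085, (np.float64(-0.0162), np.float64(0.0191)))]
```

Request:
carry_out:
  offset:
    - [0,2.0,-0.4]
    - [0,3.2,-0.4]
    - [0,3.4,-0.4]
    - [0,3.2,-0.4]
    - [0,2.0,-0.4]
  delta_rot:
    - [0,0,0]
    - [0,0,0]
    - [0,0,0]
    - [0,0,0]
    - [0,0,0]

```text
time: 8.68
tool_pos: [0.6413, -0.1527, 0.2756]
tcp_rot: [0.116, 1.567, -0.113]
wrist_force: [0.1, -0.6, -3.9]
width: 0.416
```

Request:
carry_out:
  offset:
    - [0,0,0]
    - [0,0,0]
    - [2,0,0]
    - [3,0,0]
    - [2,0,0]
  delta_rot:
    - [0,0,0]
    - [0,0,0]
    - [0,0,0]
    - [0,0,0]
    - [0,0,0]

```text
time: 9.1
tool_pos: [0.641, -0.1571, 0.2041]
tcp_rot: [0.116, 1.567, -0.117]
wrist_force: [0.3, 0.1, -4.8]
width: 0.418
```

Request:
carry_out:
  offset:
    - [0,0,0]
    - [0,0,0]
    - [0,0,0]
    - [0,0,0]
    - [0,0,0]
  delta_rot:
    - [0,0,0]
    - [0,0,0]
    - [0,0,0]
    - [0,0,0]
    - [0,0,0]

```text
time: 9.52
tool_pos: [0.6427, -0.1568, 0.2079]
tcp_rot: [0.115, 1.564, -0.117]
wrist_force: [-0.0, 0.6, -3.6]
width: 0.417
```

```bash
python3 w.py w5
python3 - <<'E'
from h import *
im,d,W=cloud('scene'); np.savez('s5.npz',W=W,im=im)
cv2.imwrite('pics/s5.png',cv2.resize(im[180:390,170:450,::-1],None,fx=2.5,fy=2.5))
E
```

```text
9.5667 [ 0.6424 -0.1567  0.2075] [[0.003, 0.147, 0.989], [-0.001, 0.989, -0.147], [-1.0, -0.001, 0.004]] [-0.28  0.25  1.66 -0.    1.22 -0.13]
0.063 px [250. 168.] 1540 z 0.062 rect [ 604.7 -117. ] [85.1 10.9] 81.4 [ 12. 136. 144.]
0.063 px [374. 163.] 1344 z 0.062 rect [ 692.3 -124.6] [72.9 11. ] 81.1 [ 12. 136. 139.]
0.012 px [312. 149.] 2551 z 0.011 rect [ 650.5 -109.3] [34.7 52.2] 81.5 [ 12. 137. 148.]
```

View pics/s5.png

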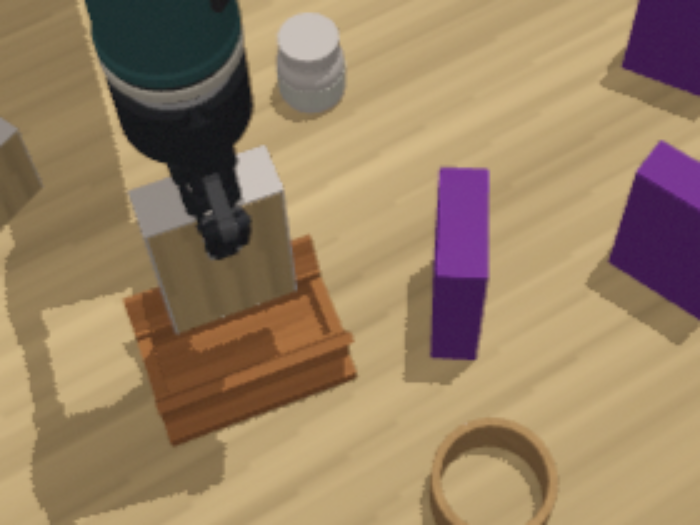

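The panel hangs over the groove at about (215,240) in the crop, in line with it. The remaining offset is about 1 mm. Lowering.

Request:
carry_out:
  offset:
    - [0.5,0.1,-0.1]
    - [2,0,0]
    - [2,0,0]
    - [2,0,0]
    - [1.5,0,0]
  delta_rot:
    - [0,0,0]
    - [0,0,0]
    - [0,0,0]
    - [0,0,0]
    - [0,0,0]

```text
time: 10.03
tool_pos: [0.6395, -0.1546, 0.1234]
tcp_rot: [0.116, 1.569, -0.116]
wrist_force: [0.3, 0.6, -4.4]
width: 0.415
```

Request:
carry_out:
  offset:
    - [0,0,0]
    - [0,0,0]
    - [0,0,0]
    - [0.3,0,0]
    - [0.3,0,0]
  delta_rot:
    - [0,0,0]
    - [0,0,0]
    - [0,0,0]
    - [0,0,0]
    - [0,0,0]

```text
time: 10.45
tool_pos: [0.6419, -0.1554, 0.1213]
tcp_rot: [0.115, 1.564, -0.116]
wrist_force: [-0.6, 0.8, -2.7]
width: 0.415
```

Request:
carry_out:
  offset:
    - [0,0,0]
    - [0.2,0,0]
    - [0.2,0,0]
    - [0.1,0,0]
    - [0,0,0]
  delta_rot:
    - [0,0,0]
    - [0,0,0]
    - [0,0,0]
    - [0,0,0]
    - [0,0,0]

```text
time: 10.87
tool_pos: [0.6401, -0.1549, 0.1139]
tcp_rot: [0.116, 1.568, -0.116]
wrist_force: [-0.1, 0.3, -3.8]
width: 0.414
```

Request:
carry_out:
  offset:
    - [0,0,0.05]
    - [0.2,0,0]
    - [0.2,0,0]
    - [0.1,0,0]
    - [0,0,0]
  delta_rot:
    - [0,0,0]
    - [0,0,0]
    - [0,0,0]
    - [0,0,0]
    - [0,0,0]

```text
time: 11.28
tool_pos: [0.6405, -0.155, 0.1087]
tcp_rot: [0.116, 1.569, -0.116]
wrist_force: [0.3, 0.1, -3.5]
width: 0.416
```

Request:
carry_out:
  offset:
    - [0,0,0]
    - [0.1,0,0]
    - [0.1,0,0]
    - [0,0,0]
    - [0,0,0]
  delta_rot:
    - [0,0,0]
    - [0,0,0]
    - [0,0,0]
    - [0,0,0]
    - [0,0,0]

```text
time: 11.7
tool_pos: [0.6411, -0.1551, 0.1076]
tcp_rot: [0.116, 1.567, -0.116]
wrist_force: [-1.0, 0.8, -0.9]
width: 0.414
```

Request:
carry_out:
  offset:
    - [0.1,0,0]
    - [0.1,0,0]
    - [0,0,0]
    - [0,0,0]
    - [0,0,0]
  delta_rot:
    - [0,0,0]
    - [0,0,0]
    - [0,0,0]
    - [0,0,0]
    - [0,0,0]

```text
time: 12.12
tool_pos: [0.6412, -0.1551, 0.1075]
tcp_rot: [0.116, 1.567, -0.116]
wrist_force: [-4.2, 1.3, 7.9]
width: 0.419
```

Run:
```python
from h import *
s=read_state(); print(s['tool_pos'].round(4),s['wrist_force'].round(1))
im,d,W=cloud('scene'); np.savez('s6.npz',W=W,im=im)
cv2.imwrite('pics/s6.png',cv2.resize(im[180:390,170:450,::-1],None,fx=2.5,fy=2.5))
```

```text
[ 0.6412 -0.1551  0.1075] [-4.2  1.3  7.9]
```

View pics/s6.png

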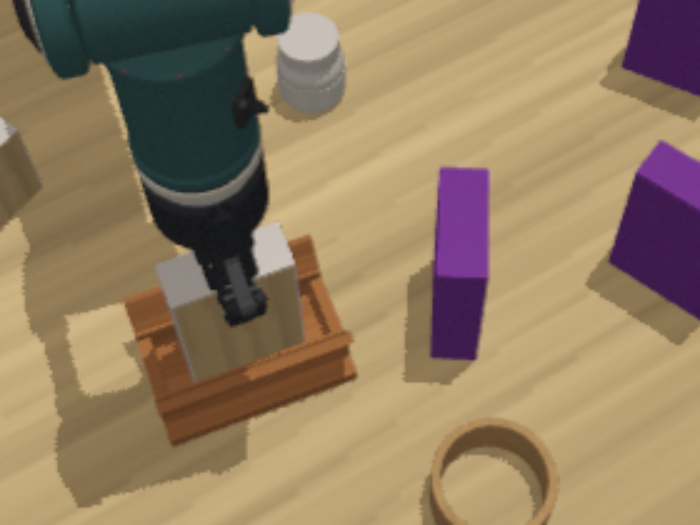

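The panel is down in the groove (crop (235,310)): z stopped at 0.1075, exactly the expected height, with 8 N of push-back. I'll ease off slightly, release and go up.

Request:
carry_out:
  offset:
    - [-0.1,0,0]
    - [0,0,0]
    - [0,0,0]
    - [0,0,0]
    - [0,0,0]
  delta_rot:
    - [0,0,0]
    - [0,0,0]
    - [0,0,0]
    - [0,0,0]
    - [0,0,0]

```text
time: 12.58
tool_pos: [0.6412, -0.1552, 0.1075]
tcp_rot: [0.116, 1.567, -0.116]
wrist_force: [-2.7, 0.6, 6.6]
width: 0.41
```

Request:
carry_out:
  offset:
    - [0,0,0]
    - [0,0,0]
    - [0,0,0]
    - [0,0,0]
    - [0,0,0]
  delta_rot:
    - [0,0,0]
    - [0,0,0]
    - [0,0,0]
    - [0,0,0]
    - [0,0,0]
  fingers: 1

```text
time: 13.0
tool_pos: [0.6409, -0.1551, 0.106]
tcp_rot: [0.116, 1.568, -0.116]
wrist_force: [0.1, -0.1, 0.1]
width: 1.001
```

Request:
carry_out:
  offset:
    - [0,0,0]
    - [0,0,0]
    - [0,0,0]
    - [-1,0,0]
    - [-2,0,0]
  delta_rot:
    - [0,0,0]
    - [0,0,0]
    - [0,0,0]
    - [0,0,0]
    - [0,0,0]

```text
time: 13.42
tool_pos: [0.6385, -0.1544, 0.1337]
tcp_rot: [0.117, 1.574, -0.115]
wrist_force: [0.1, 0.6, -0.1]
width: 1.001
```

Request:
carry_out:
  offset:
    - [-3,0,0]
    - [-3,0,0]
    - [-3,0,0]
    - [-2,0,0]
    - [0,0,0]
  delta_rot:
    - [0,0,0]
    - [0,0,0]
    - [0,0,0]
    - [0,0,0]
    - [0,0,0]

```text
time: 13.83
tool_pos: [0.6442, -0.156, 0.2544]
tcp_rot: [0.114, 1.556, -0.118]
wrist_force: [1.3, 0.4, 1.0]
width: 0.999
```

Request:
carry_out:
  offset:
    - [0,-2,0]
    - [0,-2,0]
    - [0,-2,0]
    - [0,-2,0]
    - [0,0,0]
  delta_rot:
    - [0,0,0]
    - [0,0,0]
    - [0,0,0]
    - [0,0,0]
    - [0,0,0]

```text
time: 14.25
tool_pos: [0.6281, -0.2375, 0.2458]
tcp_rot: [0.116, 1.568, -0.119]
wrist_force: [-0.1, 0.6, 0.2]
width: 0.997
```

Request:
carry_out:
  offset:
    - [0,0,0]
    - [0,0,0]
    - [0,0,0]
    - [0,0,0]
    - [0,0,0]
  delta_rot:
    - [0,0,0]
    - [0,0,0]
    - [0,0,0]
    - [0,0,0]
    - [0,0,0]

```text
time: 14.67
tool_pos: [0.6293, -0.2333, 0.2463]
tcp_rot: [0.115, 1.568, -0.115]
wrist_force: [0.2, 0.9, -0.4]
width: 1.002
```

```bash
python3 w.py w7
python3 - <<'E'
from h import *
W=np.load('w7.npz')['W']; im=np.load('w7.npz')['im']
m=(abs(W[...,2]-.152)<.006); n,l,st,c=cv2.connectedComponentsWithStats(m.astype(np.uint8))
for i in range(1,n):
    if st[i,4]>800:
        p=W[l==i]; print(c[i],np.median(p[:,2]),cv2.minAreaRect((p[:,:2]*1000).astype(np.float32)))
E
```

```text
14.7167 [ 0.6293 -0.2334  0.2463] [[0.0, 0.146, 0.989], [0.0, 0.989, -0.146], [-1.0, 0.0, 0.0]] [-0.39  0.25  1.6   0.    1.3  -0.25]
0.063 px [258. 103.] 2652 z 0.062 rect [ 599.8 -148.9] [150.1  11. ] 81.0 [ 12. 136. 136.]
0.063 px [372. 104.] 2663 z 0.062 rect [ 686.4 -162.7] [150.1  11. ] 81.1 [ 12. 136. 133.]
[314.42849224 101.95094235] 0.15134243221886629 ((642.88671875, -155.23727416992188), (89.57476043701172, 36.72160720825195), 81.61100769042969)
```

View pics/w7.png

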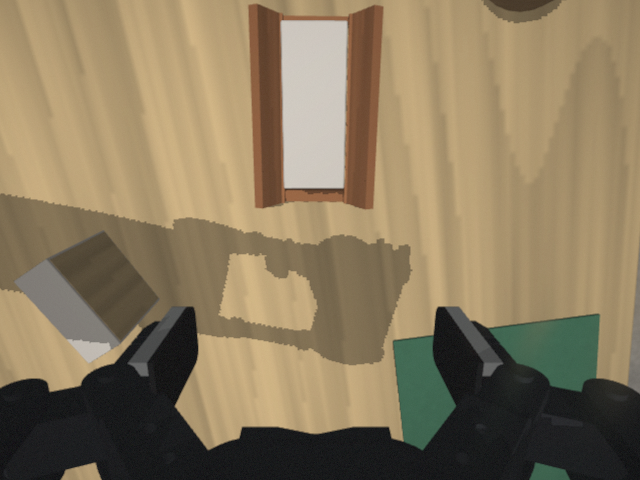

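The wrist picture shows the panel at (314,102), centred between the lips (258 and 372) and clear of the gripper. Its centre is at (0.6429, -0.1552), against (0.6431, -0.1558) for the stand. Its top is at 0.151 and its yaw is 81.6° against 81.1°. Handing in.

```bash
python3 -c "
from workcell import *
print(finish_job())"
```

```text
the job is handed in; nothing more can be done
None
```

The tall white panel is standing in the empty stand's groove, and the job was handed in at about 14.7 s of the 45 s allowed. I gripped it across its thickness, lifted it over the purple look-alikes and lowered it in. I let go only after it was down: the descent stopped at the expected height with about 8 N of push-back.

**Last checks (wrist camera):**
- **Position:** the panel centre is within about 1 mm of the stand centre.
- **Height:** the top is at 0.151 m, against 0.152 m when fully seated.
- **Alignment:** it is about 0.5° off the groove line. I did not measure the final tilt on its own, but its top lies squarely over the groove.
- **Clear of the robot:** the gripper is open, away from everything, and the wrist force reads near zero.

**Disagreement:** the top camera placed things about 4 mm nearer the robot in x than the wrist camera did. I relied on the wrist readings for the grasp and the placing. I did not re-measure the other panels, the jar or the tape roll at the end, but no contact with them showed in the forces or the pictures.

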